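Unlock the disc clip and hold its sprung slide open at the line

ROBOT

A 7-joint arm with a two-finger parallel gripper is mounted at the origin on the work surface. World frame = base frame: x ahead of the robot, y to its left, z up, the work surface at z = 0. Lengths are in mm, angles in rad, forces in N, time in s.
With the tool pointing down it reaches from about 400 to 850 mm from the base axis. Payload 10.4 kg.
Tool frame: the origin (TCP) lies at the very end of the fingers, on their centre line; the grasp point (between the pads) lies 19 mm behind it; z points along the fingers, y is the direction in which the jaws open and shut (so a half turn about z gives the same grasp; the last joint's range is limited). The gripper opens to 85 mm and grips with 20 to 120 N. Pads are 22 mm wide; open, the fingers measure 114 mm over their backs; the gripper's body (76 mm by 85 mm) begins 54 mm behind the grasp point. The pads swing forward as they close: fully open they stand 13 mm farther back than shut.
Start: joints at [-1.159, 0.332, -0.065, 1.46, 0.022, 1.35, -0.088], TCP at [263.258, 566.874, 231.338] pointing down, gripper open.
Joint ranges: [-2.6, 2.6], [-0.5, 2.12], [-1.47, 1.34], [0.16, 2.42], [-1.27, 4.41], [0.06, 2.06], [-2.6, 2.6]. Speed limits (rad/s): [2.22, 2.22, 2.79, 2.79, 3.14, 3.14, 3.14].

INTERFACE

Orientations are given as a unit quaternion [x, y, z, w].
In Python, from workcell import manip, grab_frame, hand_in, boxes_of gives the robot as it stands.
- The arm moves only by the shell command python3 -m jog 'ROWS' [OPENING]. ROWS is JSON, a list of rows, each a list of 2 entries, a list of its own where there are three numbers: the shift along the tool's x, y, z in mm, then the turn, a rotation vector about the tool's x, y, z in degrees. A call has 1 to 8 rows; each row is the pose to reach, as a shift and turn from the pose commanded when the call began, along the tool's axes at that moment; what a row does not reach only later rows make up. A row lasts 1/8 s, in which the tool goes at most 62.5 mm and 10.7 degrees, less where a joint would pass 70% of its speed; a pose out of reach is approached as far as the arm can. A call with a gripper value outside its range is refused whole. OPENING is the finger opening in mm, from 0 to 85.4, set as the call begins (- or left out, the last holds). The fingers move at their own pace and stop on an object; the grip force is fixed at half the most. Time passes only in rows, so rows that repeat a pose let the fingers close. It gives the time, the measured TCP pose, the force and the opening at its end, in the units of the state.
- manip.sense(): the state, without advancing time (a new reading comes with each control period).
- grab_frame(name): name is "side" or "top"; returns a dict with "img" (480x640x3 uint8, blue, green, red), "depth" (480x640 float32, mm along the optical axis (not along the pixel's ray), 0 where there is no reading), "intrinsics" (3x3 intrinsics, pixels), "k1" (the pictures are not rectified: a ray, as slopes to the right and down, at radius r is drawn at 1 + k1 r^2 times it, then the intrinsics apply), "R" (3x3) and "t" (3): a world point X has camera coordinates R X + t. Camera axes: x right, y down, z forward; pixel columns grow to the right and rows downward; lengths in mm; the calibration is good to about 2 mm. A picture is of the moment at which its call begins.
- hand_in(): hands the job in, once; it reports no verdict.
Trained networks look in the newest picture that a camera, given by its name, has taken for a name from the list of things; names that differ only in an ending like _2 or _b are one class to them, and where a whole thing is asked for, a point or a joint stands for the part that bears it (a point fixed in the world has none). Each returns a list of dicts, best first, with "score" (0 to 1); they miss things now and then, are a little off and sometimes report something else, mostly with a low value. They report only what shows in the picture. A call takes as long as a camera call. They do not tell look-alikes from the thing itself.
- boxes_of(camera, query): "at" ([column, row] in pixels, amid what is visible of it).
The state is a dict: "t": time; "joint_pos": joint angles; "qvel": joint speeds; "tau": joint torques, N m; "tool_pos": TCP position; "tcp_rot": TCP orientation; "contact_force": force on the tool from outside, world axes, zero at the start; "torque": the same for the moment, N m; "finger_gap": finger opening in mm.
Only numpy, scipy, OpenCV 4.12 (cv2) and the standard library are available. Lean on these libraries where they do the work, as an engineer would, in place of code of your own. Each camera call takes 0.05 s, during which the arm holds its last target.

TASK

I want to lift the zinc tune disc out of its clip, so swing the brass cam lever over to free the clip's slide, then draw the slide out by its T-shaped pull, against the spring, until the line scribed across the slide meets the line scribed on the two rails beside it. Finish while still gripping the pull and holding it at the line: the spring takes the slide back if you let go, and the lever can only lock it shut. Leave the disc standing in its rest, and the walnut box shell, the porcelain dish and the pin punch where they are.

Things in the scene. Friction and masses are not known exactly. Their poses are not given: they have to be found in the camera images.
- disc_clip: The fixed steel disc clip; origin on the table under the lever pivot. y: along the slide, the way it draws out, away from the disc; z up; x across. Bed plate 10 mm thick, 90 wide, y -170 to 80 mm; rails 13 to 27 mm either side in x, 28 mm high; bridge 74 (x) by 44 mm (y) round the origin, top 46 mm; spring barrel y -58 to -22, top 60 mm; disc rest 124 mm wide at y -112.
- open_line (a point): The mark: middle of the dark line, 3 mm wide, scribed across the tops of the two fixed rails of the clip, at clip y = 55 mm, 28 mm above the table. Same axes as disc_clip.
- slide_line (a point): Middle of the dark line, 3 mm wide, scribed across the top of the slide, a flat bar 24 mm wide between the rails. With the slide shut it lies 25 mm short (towards the disc) of open_line; at the mark the two lines meet. It moves with the slide.
- clip_slide: The sprung slide with all it carries: flat bar, pull, and the jaw with a rubber pad (24 mm wide, 84 mm high) that presses the disc on the fixed jaw. Origin: disc_clip's origin when shut, moving along clip y; 25 mm out is the mark, 36 mm the end stop. The spring draws it back with about 4.5 N shut, 11.5 N at the mark. While the lever is locked it gives only 1 to 2 mm.
- pull_grip (a point): Pull on the slide's outer end: steel cross bar 60 mm long (x), 14 thick (y, the way to pinch it), 18 high, on a stem 24 wide and 12 thick. This point is at the bar's centre, 63 mm above the table, at clip y = 108 mm when shut, beyond the bed plate. Bar top 72 mm, slide top below it 28 mm. Same axes as disc_clip.
- lever_pivot (a point): Vertical axis of the brass cam lever, at the centre of the bridge, 54 mm above the table.
- lever_knob (a point): Centre of the upright turned brass knob (16 mm across, from 57 to 86 mm above the table, this point at 72 mm) at the end of the lever, 62 mm from the pivot. The lever's arm is a flat brass bar 11 mm wide, 50 to 57 mm above the table.
- cam_lever (a joint): Lever angle, rad: 0 locked, lever straight across the slide (knob on the clip's -x side of the pivot). It grows as the knob swings towards clip +y, towards the pull (clockwise from above). The slide is free beyond about 0.6; the stop, fully over, is at 1.10. It stays where left; about 2 N at the knob moves it.
- tune_disc: The loose perforated zinc tune disc, 116 mm across, 3 mm thick, standing on edge in a slotted rest; origin at its centre, 70 mm above the table, at clip y = -112 mm; its y axis is the disc's own axis, along clip y. Top 128 mm above the table. It stands by itself in the rest once the jaw is drawn off.
- box_shell: Bystander: empty open walnut music box shell, 150 x 200 x 85 mm high (plinth 160 x 210), loose; origin under its centre.
- parts_dish: Bystander: round white porcelain parts dish, 100 mm across, 26 mm high, loose; origin under its centre.
- pin_punch: Bystander: steel pin punch lying on the table, 118 mm long (its x), 9 mm thick, loose; origin under its middle.
Mind the look-alikes: they are no part of the job. Several things have the shape of the tune_disc; the one meant has the colours described above.

How it is judged (in metres and radians):
On the way, in this order (a step that is already met when the one before it is completed fails the run):
1. the cam lever is swung over to free, with the slide still shut (value of joint cam_lever above 0.7 rad and y of slide_line in the frame of open_line below -0.02 m), for 0.2 s.
2. the slide is drawn out to the line and held there by the gripper (y of slide_line in the frame of open_line between -0.004 and 0.004 m and contact force between the fingers and clip_slide above 3 N), for 0.4 s.
At the end, for the whole second after the job is handed in: Gripper still on the pull (over 3 N), lines within 4 mm and slide at rest, lever free (over 0.7 rad), jaw off the disc (under 0.3 N), disc standing in its rest (6 mm, 0.12 rad), shell, dish and punch within 20 mm of their start (all of step 2 and value of joint cam_lever above 0.7 rad and contact force between clip_slide and tune_disc below 0.3 N and linear speed of clip_slide below 0.01 m/s and angle between the y axis of tune_disc and the y axis of open_line, either way round below 0.12 rad and x of tune_disc in the frame of open_line between -0.006 and 0.006 m and y of tune_disc in the frame of open_line between -0.173 and -0.161 m and z of tune_disc in the frame of open_line between 0.036 and 0.048 m and distance of each of box_shell, parts_dish, pin_punch from where it was at the start of the episode below 0.02 m); the arm keeps its last pose, push and grip.
It fails at once if the tune disc is knocked out of its rest or tipped (angle between the y axis of tune_disc and the y axis of open_line, either way round above 0.25 rad or distance of tune_disc from where it was at the start of the episode above 0.02 m).
It fails at once if the walnut shell, the dish or the punch is pushed away (distance of any of box_shell, parts_dish, pin_punch from where it was at the start of the episode above 0.03 m).
It also fails if it takes over 43 s, if anything falls off the work surface, if the arm or the gripper's body presses on something with over 40 N, if the wrist force passes 120 N, or if a joint passes its speed limit or range.

## Working session

There is one attempt and no reset: what is moved stays moved. The work goes in short steps, Python scripts to look and compute and a shell command to move; the robot and the scene stay as the last step left them, time stands still between calls to the robot, and variables do not carry over. Pictures are saved under pics/ and viewed, and the job is handed in when it is done.

```bash
ls; mkdir -p pics; python3 - <<'E'
from workcell import manip, grab_frame, boxes_of
import cv2,numpy as np,pickle
for n in("side","top"):
    f=grab_frame(n); cv2.imwrite(f"pics/{n}0.png",f["img"]); pickle.dump(f,open(f"{n}0.pkl","wb"))
    print(n,f["R"],f["t"],f["k1"],f["intrinsics"])
    for q in["disc_clip","lever_knob","pull_grip","tune_disc","box_shell","parts_dish","pin_punch"]:
        print(q,[(d["at"],round(d["score"],2)) for d in boxes_of(n,q)][:4])
print(manip.sense())
E
```

```text
pics
side [[-0.98817969 -0.15189914  0.02067706]
 [-0.10540537  0.57530174 -0.81112121]
 [ 0.11131307 -0.80371298 -0.58451249]] [567.63984259 128.34940926 941.92972886] -0.031492135396211554 [[445.12274359   0.         323.95926254]
 [  0.         445.12274359 241.87080775]
 [  0.           0.           1.        ]]
disc_clip [([331.6, 275.6], 0.91)]
lever_knob [([343.1, 269.8], 0.56)]
pull_grip [([314.4, 289.9], 0.57), ([236.3, 247.4], 0.56)]
tune_disc [([356.3, 224.0], 0.74), ([431.6, 244.8], 0.61), ([422.7, 207.5], 0.6)]
box_shell [([318.3, 287.2], 0.73), ([356.8, 175.6], 0.64)]
parts_dish [([237.6, 247.7], 0.59), ([328.6, 273.0], 0.29)]
pin_punch [([311.5, 452.2], 0.57)]
top [[ 0.01819709 -0.99965014 -0.01919517]
 [-0.98875818 -0.01514245 -0.14875469]
 [ 0.14841199  0.02168628 -0.98868781]] [ -16.79373322  578.30178085 1206.88763245] -0.09161266697334991 [[444.42195546   0.         320.86153482]
 [  0.         444.42195546 242.42415284]
 [  0.           0.           1.        ]]
disc_clip [([316.5, 250.8], 0.68)]
lever_knob [([299.7, 254.8], 0.72)]
pull_grip [([287.1, 241.7], 0.6
[... 230 characters left out ...]
nt_pos': array([-1.15859273,  0.3321782 , -0.06469134,  1.4601027 ,  0.02162407,
        1.34988542, -0.0884843 ]), 'qvel': array([ 8.94874253e-04,  9.85535158e-04, -7.81158132e-05,  1.46348574e-05,
       -1.34050923e-04, -5.44132006e-04, -8.41935479e-04]), 'tau': array([ 9.12503856e-04, -6.25197244e+01,  4.93768591e-02, -3.91812909e+01,
        1.63826480e-02,  1.81153500e-03, -5.18399634e-05]), 'tool_pos': array([263.27633327, 566.87147472, 231.34984545]), 'tcp_rot': array([2.15685456e-01, 9.76462893e-01, 5.90608720e-05, 1.58134047e-05]), 'contact_force': array([ 0.52124925, -0.00391087, -0.4609456 ]), 'torque': array([0.01277388, 0.02690271, 0.01273451]), 'finger_gap': 85.39762460217366}
```

View pics/side0.png

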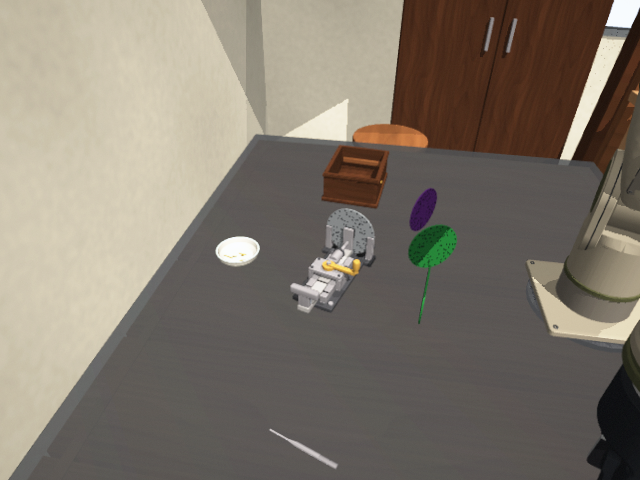

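View pics/top0.png

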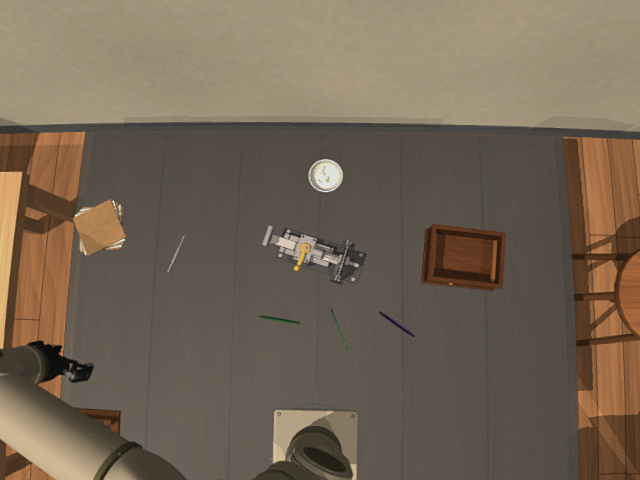

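```bash
cat > h.py <<'E'
import numpy as np,cv2
def ray(f,u,v):
    K=f["intrinsics"]; a=np.array([(u-K[0,2])/K[0,0],(v-K[1,2])/K[1,1]]); s=a.copy()
    for _ in range(30): s=a/(1+f["k1"]*(s@s))
    return np.array([s[0],s[1],1.])
def at_z(f,u,v,z):
    d=f["R"].T@ray(f,u,v); c=-f["R"].T@f["t"]; return c+d*(z-c[2])/d[2]
def proj(f,X):
    c=f["R"]@np.asarray(X,float)+f["t"]; s=c[:2]/c[2]; s=s*(1+f["k1"]*(s@s)); K=f["intrinsics"]
    return np.array([K[0,0]*s[0]+K[0,2],K[1,1]*s[1]+K[1,2]])
E
python3 - <<'E'
import cv2,pickle
f=pickle.load(open("top0.pkl","rb"))["img"]; g=pickle.load(open("side0.pkl","rb"))["img"]
cv2.imwrite("pics/topc.png",cv2.resize(f[215:295,255:375],None,fx=6.5,fy=6.5,interpolation=cv2.INTER_CUBIC))
cv2.imwrite("pics/sidec.png",cv2.resize(g[200:320,280:390],None,fx=5,fy=5,interpolation=cv2.INTER_CUBIC))
E
```

```text
(no output)
```

View pics/topc.png

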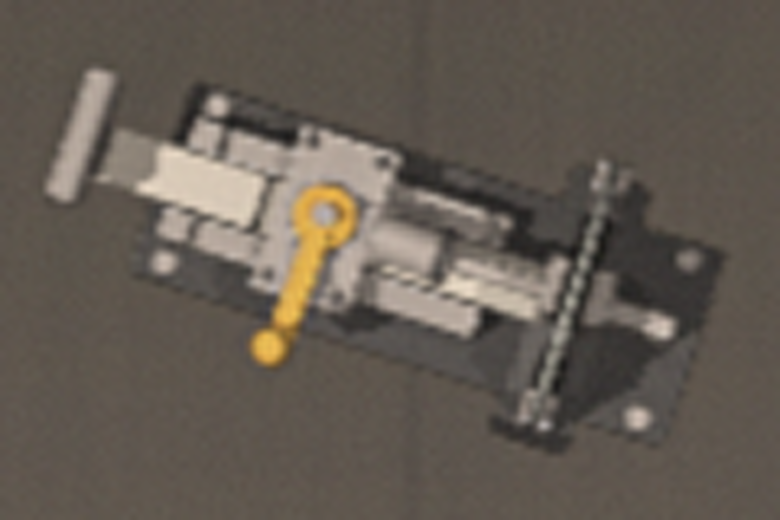

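View pics/sidec.png

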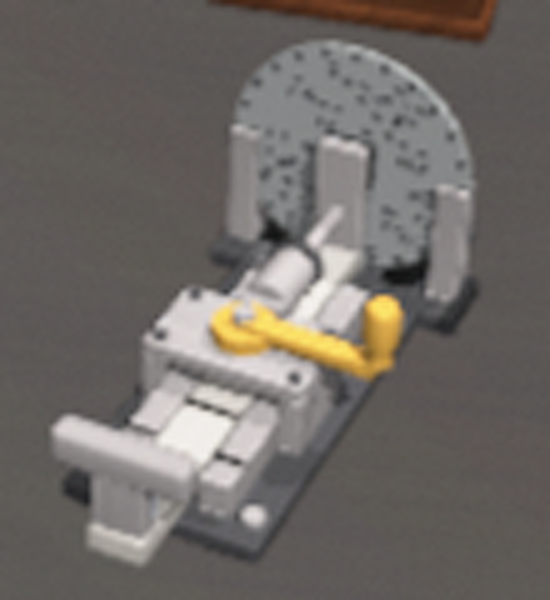

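```bash
python3 - <<'E'
import pickle,numpy as np
from h import *
from scipy.optimize import least_squares
T=pickle.load(open("top0.pkl","rb"));S=pickle.load(open("side0.pkl","rb"))
top=[((324,212),(0,0,58)),((268,347),(-62,0,86)),((100,72),(30,108,72)),((60,197),(-30,108,72)),((198,85),(45,80,10)),((132,268),(-45,80,10)),((722,255),(45,-170,10)),((662,442),(-45,-170,10)),((305,125),(37,22,46)),((402,157),(37,-22,46)),((252,290),(-37,22,46)),((345,312),(-37,-22,46))]
side=[((243,312),(0,0,58)),((384,300),(-62,0,86)),((188,287),(37,-22,46)),((142,335),(37,22,46)),((310,382),(-37,22,46)),((258,560),(-45,80,10))]
obs=[(T,np.array([(c[0]+.5)/6.5-.5+255,(c[1]+.5)/6.5-.5+215]),l) for c,l in top]
obs2=[(S,np.array([(c[0]+.5)/5-.5+280,(c[1]+.5)/5-.5+200]),l) for c,l in side]
def W(p,l):
    c,s=np.cos(p[2]),np.sin(p[2]); return np.array([p[0]+c*l[0]-s*l[1],p[1]+s*l[0]+c*l[1],l[2]])
for n,o in(("top",obs),("side",obs2),("both",obs+obs2)):
    fun=lambda p:np.concatenate([proj(f,W(p,l))-u for f,u,l in o])
    r=least_squares(fun,[500,0,-.28],loss="soft_l1",x_scale=[1,1,.01])
    print(n,r.x,np.degrees(r.x[2]),np.round(fun(r.x).reshape(-1,2),1).tolist())
p=r.x;np.save("pose.npy",p)
for nm,l in dict(knob=(-62,0,72),pull=(0,108,63),disc=(0,-112,70),line=(0,55,28),free=(-62*np.cos(1.1),62*np.sin(1.1),72)).items(): print(nm,W(p,l))
from workcell import manip
from scipy.spatial.transform import Rotation as R
print(R.from_quat(manip.sense()["tcp_rot"]).as_matrix())
E
```

```text
top [ 5.60512795e+02  3.80957280e+01 -3.00701852e-01] -17.22894698678925 [[-0.1, 0.6], [0.7, 0.1], [0.7, -0.8], [-0.3, 0.4], [-0.8, -0.6], [-0.8, 0.4], [0.7, -0.3], [0.4, 0.8], [-0.1, -0.2], [-0.2, -0.3], [-0.4, -0.8], [0.2, 0.7]]
side [ 5.60540872e+02  3.56783387e+01 -2.85828154e-01] -16.376746918398943 [[0.3, 0.1], [0.1, 0.2], [-0.0, -0.9], [0.1, 0.8], [-1.5, 1.5], [0.4, -2.5]]
both [ 5.60310288e+02  3.76547398e+01 -2.97406342e-01] -17.04012819040722 [[0.1, 0.7], [0.9, 0.2], [0.8, -0.6], [-0.1, 0.6], [-0.8, -0.5], [-0.6, 0.6], [0.8, -0.4], [0.7, 0.7], [-0.0, -0.1], [-0.1, -0.3], [-0.2, -0.7], [0.4, 0.8], [0.2, 0.7], [0.0, 1.0], [0.1, -0.4], [0.1, 1.3], [-1.7, 2.2], [-0.2, -1.8]]
knob [501.03210343  55.82330659  72.        ]
pull [591.95875926 140.91351321  63.        ]
disc [527.48965143 -69.42843253  70.        ]
line [576.4275651   90.24022628  28.        ]
free [549.61389388  98.72508576  72.        ]
[[-9.06959568e-01  4.21217686e-01  5.63595479e-05]
 [ 4.21217689e-01  9.06959562e-01  1.08520057e-04]
 [-5.40526355e-06  1.22162943e-04 -9.99999993e-01]]
```

Top view: the clip sits at about (317,251). The pull bar is at (267,236), the brass knob at (296,268) and the zinc disc edge at about (342,258). In the side view three discs could be the one meant: grey speckled (349,230), green (432,246) and purple (424,208). The grey one, standing in the clip's rest, is the zinc disc, and the crop confirms it. The clip fit is good, with residuals of about 1 px. Next I move above the knob.

```bash
python3 -m jog '[[[-431,-363,0],[0,0,-7.9]],[[-431,-363,0],[0,0,-7.9]],[[-431,-363,0],[0,0,-7.9]],[[-431,-363,0],[0,0,-7.9]],[[-431,-363,0],[0,0,-7.9]],[[-431,-363,0],[0,0,-7.9]],[[-431,-363,0],[0,0,-7.9]],[[-431,-363,0],[0,0,-7.9]]]' 34
cat > st.py <<'E'
# TCP in clip frame
import numpy as np
from workcell import manip
from scipy.spatial.transform import Rotation as R
p=np.load("pose.npy");s=manip.sense();d=s["tool_pos"][:2]-p[:2];c,n=np.cos(p[2]),np.sin(p[2])
M=R.from_quat(s["tcp_rot"]).as_matrix()
print("t",s["t"],"clip xyz",c*d[0]+n*d[1],-n*d[0]+c*d[1],s["tool_pos"][2],"F",s["contact_force"],"gap",s["finger_gap"],"tooly ang vs clip y",np.degrees(np.arctan2(M[1,1],M[0,1])-np.pi/2-p[2]),"tilt",M[:,2])
E
python3 st.py
```

```text
t: 1.8
tool_pos: [475.0, 111.8, 231.7]
tcp_rot: [0.148, 0.989, 0.0, 0.0]
contact_force: [2.0, 0.6, -0.3]
finger_gap: 33.7
t 1.8 clip xyz -103.23699023471235 45.87422007268353 231.71026676392586 F [ 1.95246106  0.61700489 -0.26943449] gap 33.74589549867854 tooly ang vs clip y 0.035882596727424707 tilt [ 9.49466371e-04  7.11893779e-04 -9.99999296e-01]
```

```bash
python3 -m jog '[[[-41,-46,80],[0,0,0]],[[-41,-46,80],[0,0,0]],[[-41,-46,80],[0,0,0]],[[-41,-46,80],[0,0,0]]]' 30; python3 st.py
```

```text
t: 2.3
tool_pos: [500.5, 58.7, 152.3]
tcp_rot: [0.148, 0.989, 0.0, 0.0]
contact_force: [-0.2, 0.8, 0.5]
finger_gap: 30.1
t 2.3 clip xyz -63.352813907630484 2.605423805569444 152.2795264611214 F [-0.15138599  0.77477637  0.50359076] gap 30.13969994895553 tooly ang vs clip y 0.07314100783530747 tilt [ 1.01137868e-03  7.39587255e-04 -9.99999215e-01]
```

```bash
python3 -m jog '[[[-1,-2,40],[0,0,0]],[[-1,-2,40],[0,0,0]],[[-1,-2,40],[0,0,0]]]' 36; python3 st.py; python3 - <<'E'
from workcell import grab_frame
import cv2
from h import proj
for n,x,y in(("top",255,215),("side",280,180)):
    f=grab_frame(n);cv2.imwrite(f"pics/{n}1.png",cv2.resize(f["img"][y:y+120,x:x+120],None,fx=5,fy=5,interpolation=cv2.INTER_CUBIC))
E
```

```text
t: 2.68
tool_pos: [501.3, 56.4, 113.1]
tcp_rot: [0.147, 0.989, 0.001, 0.001]
contact_force: [0.3, -0.4, 0.6]
finger_gap: 35.9
t 2.675 clip xyz -61.90351706381436 0.6083787417811344 113.08104229465782 F [ 0.28386337 -0.40293725  0.63825689] gap 35.88205368594388 tooly ang vs clip y 0.0837959694858142 tilt [ 1.79708405e-03  7.95494589e-04 -9.99998069e-01]
```

View pics/side1.png

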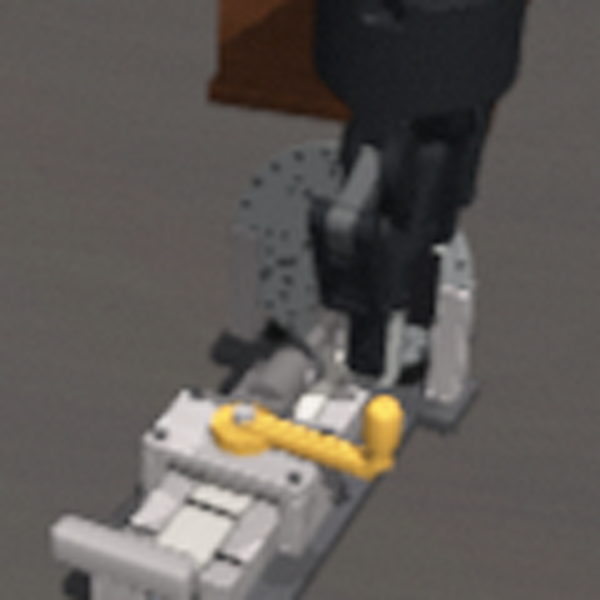

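The open fingers straddle the knob (crop 384,400), with the tips still above it. I descend, close loosely to a cage and swing along the arc.

```bash
python3 -m jog '[[[0,0,25],[0,0,0]],[[0,0,50],[0,0,0]],[[0,0,50],[0,0,0]]]' 36; python3 st.py;  python3 -m jog '[[[0,0,0],[0,0,0]],[[0,0,0],[0,0,0]],[[0,0,0],[0,0,0]]]' 22; python3 st.py
```

```text
t: 3.15
tool_pos: [500.0, 55.5, 61.0]
tcp_rot: [0.148, 0.989, -0.0, -0.001]
contact_force: [0.1, -0.8, -0.1]
finger_gap: 36.0
t 3.15 clip xyz -62.936108533217805 -0.6179553013387 60.994274732728016 F [ 0.06695237 -0.80567612 -0.06313764] gap 35.976603879587 tooly ang vs clip y 0.0393483185164853 tilt [-1.67031060e-03 -4.36408692e-04 -9.99998510e-01]
t: 3.52
tool_pos: [501.0, 55.6, 62.1]
tcp_rot: [0.148, 0.989, 0.0, 0.001]
contact_force: [0.4, 0.4, -0.5]
finger_gap: 22.0
t 3.525 clip xyz -61.96291773657691 -0.17893694959952455 62.056641704055146 F [ 0.37376268  0.42396045 -0.49790326] gap 22.012702590943753 tooly ang vs clip y 0.028150232943250874 tilt [ 1.16237138e-03  5.60888445e-04 -9.99999167e-01]
```

```bash
python3 -m jog '[[[0,8,0],[0,0,0]],[[-2,17,0],[0,0,0]],[[-4,25,0],[0,0,0]],[[-8,32,0],[0,0,0]],[[-12,39,0],[0,0,0]],[[-18,45,0],[0,0,0]],[[-24,51,0],[0,0,0]],[[-27,54,0],[0,0,0]]]'; python3 st.py; python3 -m jog '[[[0,0,0],[0,0,0]],[[0,0,0],[0,0,0]]]';python3 st.py
```

```text
t: 4.53
tool_pos: [542.7, 99.3, 61.3]
tcp_rot: [0.148, 0.989, -0.0, 0.0]
contact_force: [-1.3, -3.0, 0.9]
finger_gap: 21.9
t 4.525 clip xyz -34.85061809715833 53.75952959041487 61.2567134968478 F [-1.31078681 -2.95186377  0.88195002] gap 21.89881676449231 tooly ang vs clip y 0.022643846724968823 tilt [ 1.70978498e-04 -1.18223065e-04 -9.99999978e-01]
t: 4.78
tool_pos: [542.4, 99.5, 61.5]
tcp_rot: [0.148, 0.989, 0.0, 0.0]
contact_force: [0.2, -0.3, 0.7]
finger_gap: 22.0
t 4.775 clip xyz -35.21884780845622 53.878918663492776 61.51617925967041 F [ 0.17171086 -0.30486025  0.70289433] gap 22.033067008425085 tooly ang vs clip y 0.033393484398292005 tilt [ 7.82050063e-04  6.14089278e-04 -9.99999506e-01]
```

```bash
python3 -m jog '[[[0,0,0],[0,0,0]],[[0,0,-60],[0,0,0]],[[0,0,-60],[0,0,0]],[[0,0,-60],[0,0,0]]]' 36; python3 st.py; python3 - <<'E'
from workcell import grab_frame
import cv2
for n,x,y in(("top",255,215),("side",280,200)):
    f=grab_frame(n);cv2.imwrite(f"pics/{n}2.png",cv2.resize(f["img"][y:y+120,x:x+120],None,fx=5,fy=5,interpolation=cv2.INTER_CUBIC))
E
```

```text
t: 5.28
tool_pos: [542.2, 99.4, 121.4]
tcp_rot: [0.148, 0.989, 0.0, 0.0]
contact_force: [-0.5, 0.6, -1.0]
finger_gap: 35.8
t 5.275 clip xyz -35.44898566150712 53.68778010157583 121.36603394307484 F [-0.47207162  0.62450456 -1.03929447] gap 35.82931958560076 tooly ang vs clip y 0.03420338958158997 tilt [ 5.77200185e-04  6.10591142e-04 -9.99999647e-01]
```

View pics/side2.png

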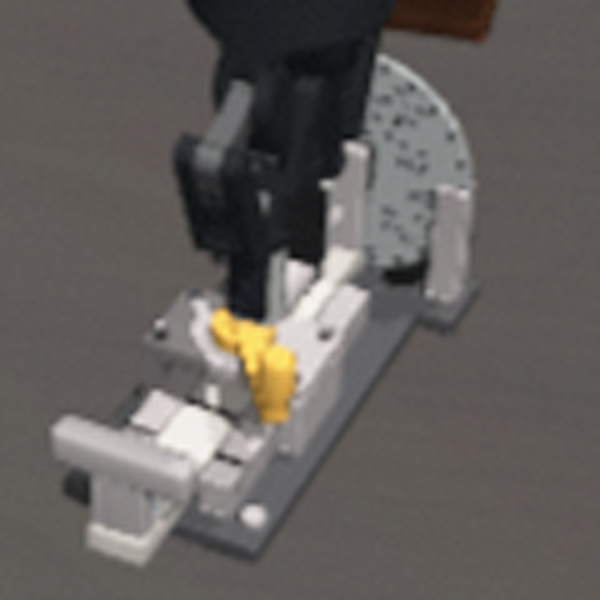

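View pics/top2.png

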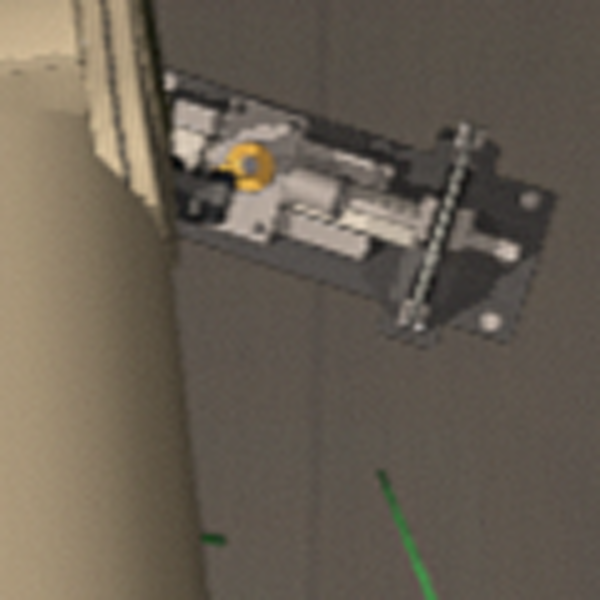

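```bash
python3 - <<'E'
import pickle,numpy as np
from h import *
S=pickle.load(open("side0.pkl","rb"));p=np.load("pose.npy")
for th in(0,.5,.7,.8,.9,1,1.1):
    l=(-62*np.cos(th),62*np.sin(th)); c,s=np.cos(p[2]),np.sin(p[2])
    print(th,[np.round((proj(S,(p[0]+c*l[0]-s*l[1],p[1]+s*l[0]+c*l[1],z))-[280,200])*5+2,0) for z in(86,57)])
E
```

```text
0 [array([384., 305.]), array([380., 360.])]
0.5 [array([338., 341.]), array([334., 396.])]
0.7 [array([311., 350.]), array([308., 406.])]
0.8 [array([297., 353.]), array([294., 409.])]
0.9 [array([282., 356.]), array([279., 412.])]
1 [array([266., 357.]), array([264., 413.])]
1.1 [array([251., 358.]), array([249., 414.])]
```

The knob is at about (283,356) in the crop, which puts the lever at roughly 0.9 rad. The slide is still shut. Now to the pull.

```bash
python3 -m jog '[[[-35,54,0],[0,0,0]],[[-35,54,0],[0,0,0]],[[-35,54,15],[0,0,0]],[[-35,54,15],[0,0,0]]]' 50; python3 st.py; python3 - <<'E'
from workcell import grab_frame
import cv2
for n,x,y in(("side",270,200),):
    f=grab_frame(n);cv2.imwrite(f"pics/{n}3.png",cv2.resize(f["img"][y:y+120,x:x+120],None,fx=5,fy=5,interpolation=cv2.INTER_CUBIC))
E
```

```text
t: 5.88
tool_pos: [589.8, 139.3, 104.2]
tcp_rot: [0.148, 0.989, -0.001, -0.002]
contact_force: [-0.7, -0.2, -0.0]
finger_gap: 50.1
t 5.875 clip xyz -1.5880336780061164 105.8106084969178 104.24156599069315 F [-0.74660644 -0.19023441 -0.04987398] gap 50.104550307027566 tooly ang vs clip y -0.03323348232724549 tilt [-0.00329984 -0.00135052 -0.99999364]
```

View pics/side3.png

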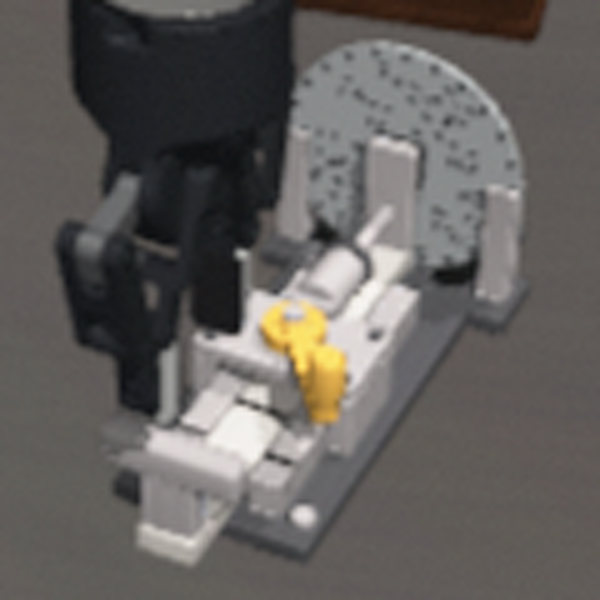

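```bash
python3 -m jog '[[[0,1,20],[0,0,0]],[[0,1,40],[0,0,0]],[[0,1,40],[0,0,0]]]'; python3 st.py; python3 -m jog '[[[0,0,21],[0,0,0]],[[0,0,21],[0,0,0]]]'; python3 st.py
```

```text
t: 6.3
tool_pos: [590.1, 141.1, 63.9]
tcp_rot: [0.148, 0.989, -0.001, -0.002]
contact_force: [0.4, -0.8, 0.6]
finger_gap: 50.1
t 6.3 clip xyz -1.8310606048260567 107.63549816691662 63.8663579676852 F [ 0.39797328 -0.83653311  0.56748023] gap 50.14580686726316 tooly ang vs clip y 0.026067617199326303 tilt [-0.00380848 -0.00129771 -0.99999191]
t: 6.55
tool_pos: [590.8, 141.3, 44.3]
tcp_rot: [0.148, 0.989, -0.001, -0.001]
contact_force: [-0.1, 0.4, -0.6]
finger_gap: 50.3
t 6.55 clip xyz -1.1898220476801846 108.00229187944431 44.271216870848924 F [-0.05766366  0.3851839  -0.57272985] gap 50.30746517467445 tooly ang vs clip y 0.026524561352883076 tilt [-2.28543514e-03 -8.08173722e-04 -9.99997062e-01]
```

```bash
python3 -m jog '[[[0,0,0],[0,0,0]],[[0,0,0],[0,0,0]],[[0,0,0],[0,0,0]],[[0,0,0],[0,0,0]],[[0,0,0],[0,0,0]]]' 0; python3 st.py;python3 - <<'E'
from workcell import grab_frame
import cv2
for n,x,y in(("side",270,200),):
    f=grab_frame(n);cv2.imwrite(f"pics/{n}4.png",cv2.resize(f["img"][y:y+120,x:x+120],None,fx=5,fy=5,interpolation=cv2.INTER_CUBIC))
E
```

```text
t: 7.18
tool_pos: [592.2, 141.6, 46.3]
tcp_rot: [0.148, 0.989, 0.0, 0.001]
contact_force: [-2.5, -0.2, 6.2]
finger_gap: 13.0
t 7.175 clip xyz 0.0625622089420581 108.75994081872926 46.338138972106655 F [-2.46286145 -0.18375272  6.19919847] gap 13.042357526062455 tooly ang vs clip y 0.013777794729521576 tilt [ 1.13823760e-03  5.81314871e-04 -9.99999183e-01]
```

View pics/side4.png

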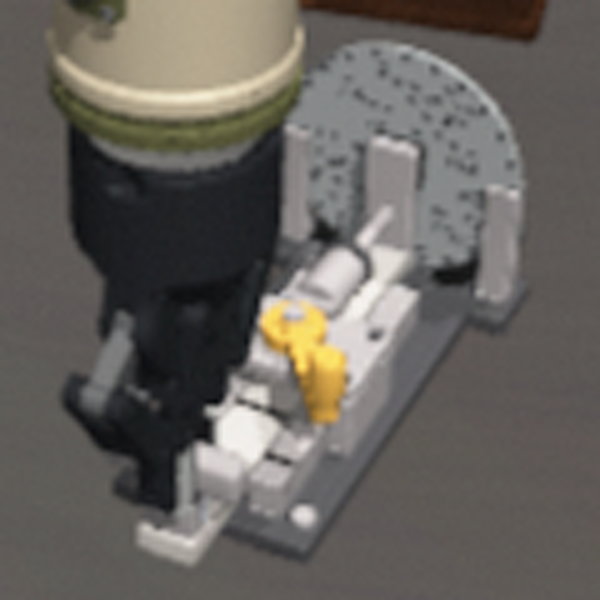

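Gripped: the gap is 13 mm on the bar. I draw it out slowly, stopping a little short to check.

```bash
python3 -m jog '[[[0,4,0],[0,0,0]],[[0,8,0],[0,0,0]],[[0,12,0],[0,0,0]],[[0,15,0],[0,0,0]],[[0,18,0],[0,0,0]],[[0,21,0],[0,0,0]],[[0,23,0],[0,0,0]],[[0,23,0],[0,0,0]]]'; python3 st.py;python3 -m jog '[[[0,0,0],[0,0,0]],[[0,0,0],[0,0,0]]]';python3 st.py;python3 - <<'E'
from workcell import grab_frame
import cv2
for n,x,y,k in(("side",290,260,10),("top",255,215,5)):
    f=grab_frame(n);cv2.imwrite(f"pics/{n}5.png",cv2.resize(f["img"][y:y+(60 if k==10 else 100),x:x+(60 if k==10 else 120)],None,fx=k,fy=k,interpolation=cv2.INTER_CUBIC))
E
```

```text
t: 8.22
tool_pos: [598.3, 161.2, 46.3]
tcp_rot: [0.149, 0.989, -0.001, -0.0]
contact_force: [-6.8, -8.3, 12.3]
finger_gap: 12.8
t 8.225 clip xyz 0.14060298395545345 129.24519865361924 46.25993054988413 F [-6.82388819 -8.26173159 12.25675666] gap 12.819158046368472 tooly ang vs clip y -0.07662263682314827 tilt [-9.53438061e-04 -2.16453772e-03 -9.99997203e-01]
t: 8.48
tool_pos: [598.3, 161.1, 46.3]
tcp_rot: [0.149, 0.989, -0.001, -0.0]
contact_force: [-7.6, -7.8, 12.2]
finger_gap: 13.0
t 8.475 clip xyz 0.1579557434654788 129.16488963913932 46.295406596726195 F [-7.64073318 -7.80937108 12.23247406] gap 12.991139000870936 tooly ang vs clip y -0.08099748649806991 tilt [-8.96714371e-04 -2.12397701e-03 -9.99997342e-01]
```

View pics/side5.png

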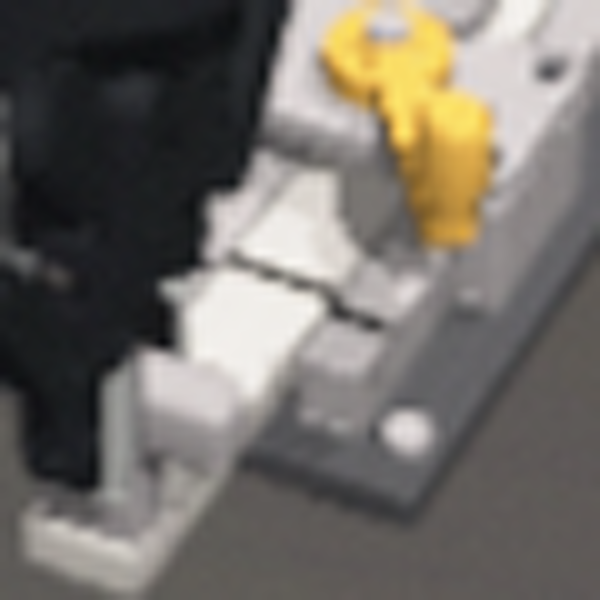

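View pics/top5.png

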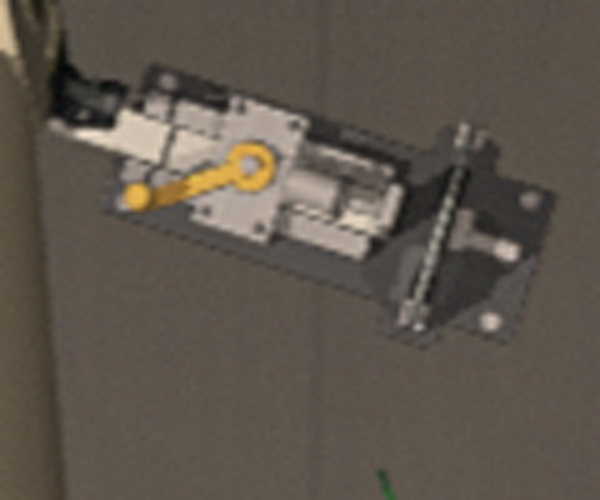

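```bash
cat > prof.py <<'E'
import sys,numpy as np,cv2
from h import *
from workcell import grab_frame
p=np.load("pose.npy");c,s=np.cos(p[2]),np.sin(p[2])
for n in("side","top"):
    f=grab_frame(n);g=cv2.cvtColor(f["img"],cv2.COLOR_BGR2GRAY).astype(np.float32)
    ys=np.arange(40,72,.5)
    for x in(-23,-20,-17,-8,-4,0,4,8,17,20,23):
        uv=np.array([proj(f,(p[0]+c*x-s*y,p[1]+s*x+c*y,28)) for y in ys],np.float32)
        v=cv2.remap(g,uv[:,0][None],uv[:,1][None],cv2.INTER_CUBIC)[0]
        m=(ys>46)&(ys<64);i=np.argmin(np.where(m,v,999)); w=np.clip(np.median(v[m])-v,0,None)*(abs(ys-ys[i])<4)
        print(n,x,"min y",ys[i],"val",round(float(v[i])),"cent",round(float((w*ys).sum()/max(w.sum(),1e-6)),1),v[::6].astype(int))
E
python3 prof.py
```

```text
side -23 min y 54.0 val 63 cent 54.1 [193 203 188 181 117  75 169 184 181 189 166]
side -20 min y 54.0 val 93 cent 53.9 [169 182 183 181 119 104 167 184 180 183 159]
side -17 min y 54.0 val 71 cent 54.0 [182 180 180 185 113  84 176 188 183 186 159]
side -8 min y 49.0 val 127 cent 48.8 [214 225 189 127 208 237 238 238 239 239 236]
side -4 min y 49.5 val 99 cent 49.7 [221 234 217 107 167 239 237 236 237 238 237]
side 0 min y 49.5 val 138 cent 49.4 [236 242 218 139 202 236 238 238 239 238 238]
side 4 min y 49.5 val 110 cent 49.6 [236 238 212 117 171 239 237 236 237 237 238]
side 8 min y 49.5 val 125 cent 49.5 [235 238 224 128 192 237 238 237 237 239 237]
side 17 min y 53.5 val 65 cent 53.9 [218 209 200 175  98  85 139 171 170  88  24]
side 20 min y 53.0 val 22 cent 53.3 [194 133  90  61  22  25  46 119 132  46  23]
side 23 min y 59.0 val 23 cent 57.8 [86 36 25 31 30 27 24 37 35 31 28]
top -23 min y 56.0 val 70 cent 56.1 [116 116 127 133 120  79  89 125 140 150 131]
top -20 min y 56.5 val 76 cent 56.3 [118 117 132 152 139  90  93 145 147 145 116]
top -17 min y 55.5 val 89 cent 55.6 [139 138 140 150 138  91 115 154 145 148 129]
top -8 min y 51.0 val 110 cent 50.7 [177 175 173 130 120 198 205 204 199 201 197]
top -4 min y 51.5 val 115 cent 51.3 [169 178 191 143 117 178 201 196 195 197 199]
top 0 min y 51.0 val 111 cent 51.1 [195 199 199 151 119 195 199 196 196 198 198]
top 4 min y 51.0 val 100 cent 50.9 [195 197 191 125 108 180 200 196 195 196 196]
top 8 min y 51.0 val 102 cent 51.0 [197 198 196 141 112 193 204 198 200 201 200]
top 17 min y 55.5 val 91 cent 55.4 [168 163 168 174 141  91 124 169 169 174 131]
top 20 min y 55.5 val 79 cent 55.5 [164 164 167 170 147  81 123 170 168 162 135]
top 23 min y 56.0 val 85 cent 56.4 [168 165 170 176 158  95 106 139 142 125 106]
```

My eye read the lines as level, but the profiles along the slide in both cameras put the slide line 4.5 mm short. The TCP travel of 20.4 mm agrees with that. I draw it the rest of the way.

```bash
python3 -m jog '[[[0,2,0],[0,0,0]],[[0,4,0],[0,0,0]],[[0,5,0],[0,0,0]],[[0,5,0],[0,0,0]],[[0,5,0],[0,0,0]]]'; python3 st.py; python3 prof.py | awk '{print $1,$2,$5,$7,$8,$9}'
```

```text
t: 9.3
tool_pos: [599.7, 165.5, 46.3]
tcp_rot: [0.149, 0.989, -0.001, -0.0]
contact_force: [-8.2, -9.7, 12.2]
finger_gap: 12.9
t 9.3 clip xyz 0.14562797462249932 133.77129450174775 46.26662803519856 F [-8.19821467 -9.6939082  12.17188253] gap 12.943394084070801 tooly ang vs clip y -0.10006747489941219 tilt [-0.00130064 -0.00252873 -0.99999596]
side -23 54.0 65 cent 54.1
side -20 54.0 93 cent 53.9
side -17 54.0 72 cent 54.0
side -8 54.5 101 cent 54.2
side -4 54.0 125 cent 54.0
side 0 54.0 124 cent 54.1
side 4 54.5 105 cent 54.3
side 8 54.0 134 cent 53.9
side 17 54.0 95 cent 54.9
side 20 61.5 14 cent 60.4
side 23 62.5 19 cent 62.4
top -23 56.0 70 cent 56.1
top -20 56.5 74 cent 56.3
top -17 55.5 90 cent 55.6
top -8 55.5 118 cent 55.6
top -4 55.5 112 cent 55.6
top 0 56.0 111 cent 55.8
top 4 56.0 112 cent 55.7
top 8 55.5 108 cent 55.4
top 17 55.5 92 cent 55.4
top 20 55.5 78 cent 55.6
top 23 56.0 96 cent 55.6
```

The lines now meet within about 0.3 mm in both cameras. I hold for 0.6 s to check for creep and look at the disc and lever.

```bash
python3 -m jog '[[[0,0,0],[0,0,0]],[[0,0,0],[0,0,0]],[[0,0,0],[0,0,0]],[[0,0,0],[0,0,0]],[[0,0,0],[0,0,0]],[[0,0,0],[0,0,0]]]'; python3 st.py; python3 prof.py | awk '{print $1,$2,$5,$7,$8,$9}' | grep -E ' (0|-17|17|4) '; python3 - <<'E'
from workcell import grab_frame
import cv2
f=grab_frame("side");cv2.imwrite("pics/side6.png",cv2.resize(f["img"][200:320,200:390],None,fx=4,fy=4,interpolation=cv2.INTER_CUBIC))
f=grab_frame("top");cv2.imwrite("pics/top6.png",f["img"])
E
```

```text
t: 10.15
tool_pos: [599.7, 165.5, 46.3]
tcp_rot: [0.149, 0.989, -0.001, -0.0]
contact_force: [-7.4, -9.0, 12.2]
finger_gap: 12.6
t 10.15 clip xyz 0.18330076264960837 133.7530536288562 46.28677547699593 F [-7.36055288 -9.02604292 12.22216794] gap 12.565045510057411 tooly ang vs clip y -0.09772560486397697 tilt [-0.0012319  -0.00254634 -0.999996  ]
side -17 54.0 72 cent 54.0
side 0 54.0 124 cent 54.1
side 4 54.5 105 cent 54.3
side 17 54.0 95 cent 54.9
top -17 56.0 91 cent 55.7
top 0 55.5 112 cent 55.6
top 4 55.5 113 cent 55.6
top 17 55.0 91 cent 55.2
```

View pics/side6.png

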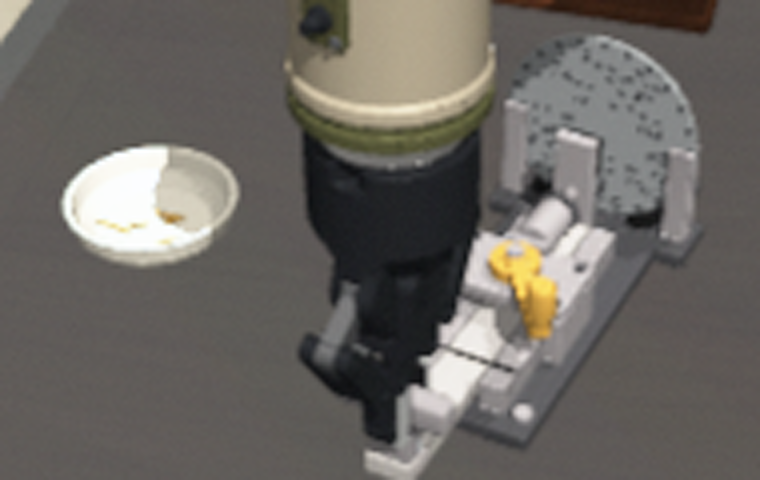

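View pics/top6.png

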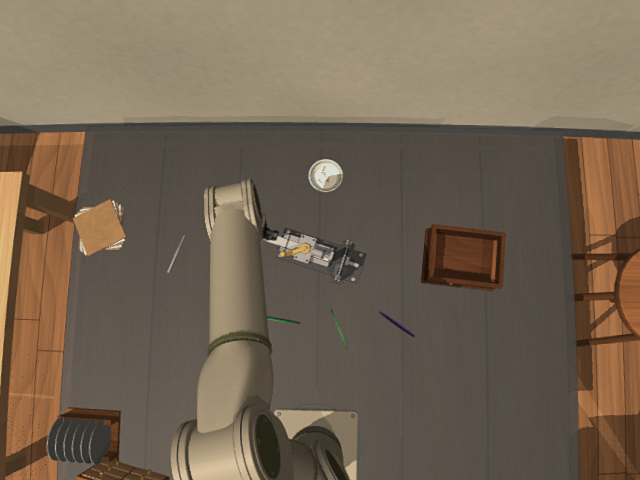

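The lines meet. In the side crop they form one straight line from (440,345) to (515,370). The lever is over, with its knob at (540,305), and the disc stands at (605,125) with the jaw drawn off it. In the top view the shell (461,259), dish (325,175) and punch (176,254) are where they started.

```bash
python3 -c "
from workcell import hand_in; print(hand_in())"; python3 st.py
```

```text
the job is handed in; nothing more can be done
None
the job is handed in; nothing more can be done
```

The lever is swung over and the slide is drawn out to the line. I handed in at about 10 s with the gripper still holding the pull there. No verdict was reported.

- **Lever:** I swung it with the fingers held loosely around the knob. From the side picture it stands at about 0.9 rad. That is a visual reading, since the joint itself can't be read.
- **Slide:** After the first pull I judged by eye that the lines met. Line profiles from both cameras put the slide 4.5 mm short, and the arm's travel agreed, so I drew it 4.5 mm further. The lines then met within about 0.3 mm in both cameras and showed no creep over a further 0.6 s.
- **Grip:** It was firm at hand-in, with the fingers about 13 mm apart on the 14 mm bar. The wrist was pulling against the spring with roughly 11 N, and 12 N was also pushing upward. I did not look into the upward force, but it is well under the limits.
- **Disc and the rest:** In the last pictures the zinc disc is upright in its rest with the jaw off it. The shell, dish and punch are where they started. I checked these by eye only.

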